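Load the label-tape dispenser and hold its gate open

TASK

Put the roll of pink tape over the dispenser's upright spindle, the same way up as it stands, all the way down, and let go of it. Then pull the spring-loaded gate out by its black grip until its white pointer lines up with the red mark, and finish while still holding it steady there, so that a shipmate can thread the tape. Leave the other rolls and everything else on the bench where they stand.

Things in the scene. Friction and masses are not known exactly. Their poses are not given: they have to be found in the camera images.
- pink_roll_center (a point): centre (half-way up, on the axis) of the loose pink tape roll, an upright hollow cylinder 54 mm in diameter and 60 mm tall on a brown cardboard core, with a 25 mm through bore; about 110 g. Its z axis is the roll's axis. It stands upright on the bench, its centre 30 mm above it, among a blue and a green roll of the same size; which stands where changes
- pink_roll: the pink roll itself; origin at the centre of its underside
- spindle_foot (a point): foot of the dispenser's fixed upright steel spindle, on its axis, at the upper face of the base plate (18 mm above the bench). The spindle is 18 mm in diameter and rises 45 mm above this point, its last 9 mm tapering to 8 mm across. A roll that is fully down rests on the base plate with its centre 30 mm above this point and hides the spindle
- dispenser: fixed tape dispenser: a dark slate-grey base plate 250 (x) x 150 (y) x 18 mm; origin at the centre of its underside on the bench, z up. Its -x axis is the direction in which the gate pulls out, roughly towards the robot. Spindle at x = +78 mm; a fixed aluminium jaw 10 mm thick, rising to 38 mm above the bench, at x = -1 mm; low guide rails along the track
- gate (a joint): travel of the spring-loaded gate slide in m: 0 closed against the fixed jaw, growing as it is pulled out along the dispenser's -x, end stop at 0.07. Its spring pulls it shut with about 4 N when closed, rising by 1.1 N per 10 mm; let go, it snaps shut
- gate_grip (a point): on the black upright grip of the gate, on its centre line 12 mm below its top. The grip is 14 mm thick (along the dispenser's x) and 36 mm wide (along its y), and stands free from 30 to 78 mm above the bench; this point is 66 mm above it. Axes as the dispenser's; the steel carriage under the grip is 40 mm long and 40 mm wide, with a jaw at its +x end up to 38 mm above the bench
- gate_pointer (a point): outer end of the white pointer, 5 mm wide, that sticks out sideways (dispenser's -y) from the gate at 30 mm above the bench and moves with it; on the pointer's centre line. With the gate closed it is at x = -29 mm in the dispenser's frame
- mark_line (a point): middle of the red mark, a fixed block 6 mm wide (x), 24 mm long and 14 mm high on the base plate beside the track; its axes are the dispenser's. The point lies at the face towards the pointer. The gate is at the mark when the pointer's x equals this one's x in the dispenser's frame, 28 to 52 mm of travel from closed; the place differs each time
- blue_roll_center (a point): centre of the blue tape roll, same size; leave it
- green_roll_center (a point): centre of the green tape roll, same size; leave it
- big_bottle: clear bottle with a blue cap, 86 mm across, 190 mm tall, origin at its underside; leave it
- red_jar: small glass jar with a red lid, 56 mm across, 75 mm tall, origin at its underside; leave it
- wash_bottle: white plastic bottle, 54 mm across, 140 mm tall, origin at its underside; leave it
- beaker: clear open beaker, 70 mm across, 85 mm tall, origin at its underside; leave it
- marker: marker pen with an orange cap, 130 mm long, lying on the bench; leave it
There are look-alikes about, which are no part of the job. Leave any yellow look-alike of the pink_roll alone.

How it is judged:
By the outcome, as a careful person would: the job done as asked, in the order asked, and still so for the second after the job is handed in, while the arm keeps its last pose, push and grip.
It also fails if it takes over 56 s, if anything falls off the work surface, if the arm or the gripper's body presses on something with over 40 N, if the wrist force passes 120 N, or if a joint passes its speed limit or range.

ROBOT

A 6-joint arm with a two-finger parallel gripper is mounted at the origin on the work surface. World frame = base frame: x ahead of the robot, y to its left, z up, the work surface at z = 0. Lengths are in m, angles in rad, forces in N, time in s.
With the tool pointing down it reaches from about 0.275 to 0.825 m from the base axis. Payload 4.9 kg.
Tool frame: the origin (TCP) lies midway between the tips of the shut fingers; the grasp point (between the pads) lies 19 mm behind it (bot.grip_depth is the distance from the TCP to the grasp point, in m); y points along the fingers, x is the direction in which the jaws open and shut, and the axes are right-handed (so a half turn about y gives the same grasp; the last joint's range is limited). The gripper opens to 85 mm and grips with 20 to 120 N. Pads are 22 mm wide; open, the fingers measure 114 mm over their backs; the gripper's body (76 mm by 85 mm) begins 54 mm behind the grasp point. The pads swing forward as they close: fully open they stand 13 mm farther back than shut.
Start: joints at [-1.257, 0.326, -0.193, 1.052, 0, 1.437], TCP at [0.238, -0.496, 0.231] pointing down, gripper open.
Joint ranges: [-2.65, 2.65], [-0.97, 1.79], [-1.3, 1.35], [-1.93, 2.1], [-1.47, 1.37], [-3.14, 3.14]. Speed limits (rad/s): [2.57, 2.57, 3.14, 3.14, 3.14, 3.14].

INTERFACE

Orientations are given as a unit quaternion [w, x, y, z].
In Python, from cell import bot gives the robot as it stands. Calls block until the motion is done:
- bot.move_pose(position, orientation): joint-space move of the TCP to a pose.
- bot.move_linear(position, speed=0.15, rotation=None, until_force=None): straight line of the TCP; rotation=None keeps the orientation; speed is the mean speed in m/s. With until_force (N) it stops when the force on the tool has changed by that much, and returns True; else False.
- bot.goto_joints(angles): joint-space move.
- bot.set_gripper(opening, grasp_force=None): opening from 0.0 (shut) to 1.0 (fully open); grasp_force is the grip in N (None keeps the last); returns when the fingers have stopped.
- bot.wait(seconds).
- bot.solve_ik(position, orientation): joint angles nearest the present ones, or None.
- bot.camera(name): name is "side" or "top"; returns the picture (400x640x3 uint8, red, green, blue); there is no depth.
- bot.calibration(name): a dict with "mtx" (3x3 intrinsics, pixels), "extrinsics" (4x4, takes a point from world to camera coordinates). Camera axes: x right, y down, z forward; pixel columns grow to the right and rows downward; lengths in m; the calibration is good to about 2 mm. A picture is of the moment at which its call begins. calibration takes no time and is no camera call.
A pose or a line that the arm cannot do raises bot.PlanningError and nothing moves.
- bot.close_job(): hands the job in, once; it reports no verdict.
Trained networks look in the newest picture that a camera, given by its name, has taken for a name from the list of things; names that differ only in an ending like _2 or _b are one class to them, and where a whole thing is asked for, a point or a joint stands for the part that bears it (a point fixed in the world has none). Each returns a list of dicts, best first, with "confidence" (0 to 1); they miss things now and then, are a little off and sometimes report something else, mostly with a low value. They report only what shows in the picture. A call takes as long as a camera call. They do not tell look-alikes from the thing itself.
- bot.search_frame(camera, thing): "bbox" ([left, top, width, height] in pixels, round what is visible of it).
Readings, each from a call of its own:
- bot.read_clock(): time.
- bot.read_joint_positions(): joint angles.
- bot.read_joint_vel(): joint speeds.
- bot.read_joint_efforts(): joint torques, N m.
- bot.read_position(): TCP position.
- bot.read_tool_rot(): TCP orientation.
- bot.read_ft_force(): force on the tool from outside, world axes, zero at the start.
- bot.read_moment(): the same for the moment, N m.
- bot.read_gripper_width(): opening from 0.0 (shut) to 1.0 (fully open).
Only numpy, scipy, OpenCV 4.12 (cv2) and the standard library are available. Lean on these libraries where they do the work, as an engineer would, in place of code of your own. Each camera call takes 0.05 s, during which the arm holds its last target.

## Working session

There is one attempt and no reset: what is moved stays moved. The work goes in short steps, each a Python script; the robot and the scene stay as the last script left them, time stands still between calls to the robot, and variables do not carry over. Pictures are saved under pics/ and viewed, and the job is handed in when it is done.

```bash
mkdir -p pics
cat > h.py <<'E'
from cell import bot
import numpy as np, cv2
def shot(c,n):
    im=bot.camera(c); cv2.imwrite(f'pics/{n}.png',im[:,:,::-1]); return im
def proj(c,p):
    k=bot.calibration(c);M=np.array(k['mtx']);E=np.array(k['extrinsics'])
    q=E[:3,:3]@np.array(p)+E[:3,3]; q=M@q; return q[:2]/q[2]
def ray(c,uv):
    k=bot.calibration(c);M=np.array(k['mtx']);E=np.array(k['extrinsics'])
    d=E[:3,:3].T@np.linalg.solve(M,[uv[0],uv[1],1.]); o=-E[:3,:3].T@E[:3,3]; return o,d
def atz(c,uv,z):
    o,d=ray(c,uv); return o+d*(z-o[2])/d[2]
def tri(uv1,uv2):
    o1,d1=ray('top',uv1);o2,d2=ray('side',uv2)
    s=np.linalg.lstsq(np.array([d1,-d2]).T,o2-o1,rcond=None)[0]
    a=o1+s[0]*d1;b=o2+s[1]*d2; return (a+b)/2,np.linalg.norm(a-b)
E
python3 - <<'E'
from h import *
np.set_printoptions(precision=4,suppress=True)
for c in('top','side'):
    shot(c,c+'0')
    k=bot.calibration(c);E=np.array(k['extrinsics']);print(c,k['mtx'],-E[:3,:3].T@E[:3,3],E[2,:3])
    for t in ['pink_roll','spindle_foot','dispenser','gate_grip','gate_pointer','mark_line']:
        print(t,[(np.round(r['bbox'],1).tolist(),round(r['confidence'],2)) for r in bot.search_frame(c,t)[:3]])
print(bot.read_clock(),bot.read_tool_rot(),bot.read_position())
E
```

```text
top [[471.252    0.     316.4704]
 [  0.     471.252  202.4256]
 [  0.       0.       1.    ]] [ 0.393  -0.004   1.4183] [ 0.1473  0.0012 -0.9891]
pink_roll [([405.1, 174.1, 21.1, 22.8], 0.9), ([371.7, 178.2, 21.4, 19.2], 0.57)]
spindle_foot [([247.9, 187.0, 58.7, 87.1], 0.8)]
dispenser [([250.8, 185.2, 54.0, 89.5], 0.88)]
gate_grip [([269.7, 231.1, 17.7, 12.7], 0.48)]
gate_pointer [([267.6, 228.1, 22.9, 17.1], 0.49)]
mark_line []
side [[407.6235   0.     321.5339]
 [  0.     407.6235 196.045 ]
 [  0.       0.       1.    ]] [ 0.5652 -0.9255  0.7687] [ 0.0286  0.8044 -0.5934]
pink_roll [([334.5, 274.8, 23.8, 34.6], 0.76), ([328.1, 247.7, 18.1, 28.6], 0.6)]
spindle_foot [([256.9, 172.8, 81.7, 40.7], 0.71)]
dispenser [([257.0, 170.9, 81.0, 45.3], 0.82), ([331.6, 287.2, 47.9, 83.5], 0.66)]
gate_grip [([281.4, 176.0, 12.9, 19.4], 0.71), ([332.7, 288.2, 44.0, 82.8], 0.43)]
gate_pointer [([282.1, 175.8, 13.7, 20.7], 0.51)]
mark_line []
0.7 [ 0.5985 -0.5985  0.3765 -0.3765] [ 0.2382 -0.4958  0.2313]
```

View pics/top0.png

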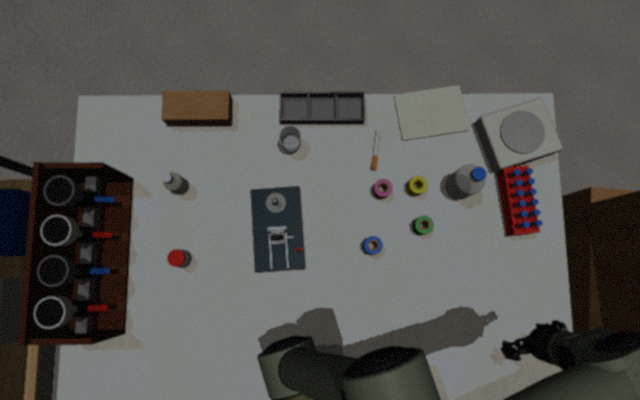

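View pics/side0.png

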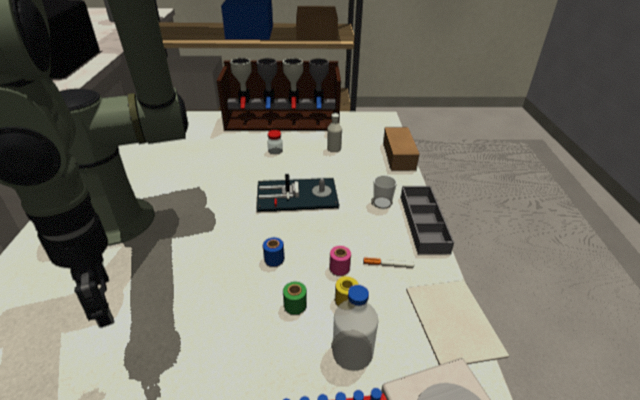

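The pink roll is at top (382,188) and side (340,260). The yellow look-alike is at top (417,185), blue at (372,245) and green at (424,225). The dispenser is at top (277,229). I'll zoom in for precise measurement.

Run:
```python
import cv2
t=cv2.imread('pics/top0.png');s=cv2.imread('pics/side0.png')
g=lambda x:cv2.convertScaleAbs(x,alpha=1.6)
cv2.imwrite('pics/tz.png',g(cv2.resize(t[180:280,240:310],None,fx=6,fy=6,interpolation=3)))
cv2.imwrite('pics/sz.png',g(cv2.resize(s[165:220,250:345],None,fx=8,fy=8,interpolation=3)))
a=cv2.resize(t[170:260,355:440],None,fx=4,fy=4,interpolation=3)
b=cv2.resize(s[230:320,255:365],None,fx=4,fy=4,interpolation=3)
cv2.imwrite('pics/rz.png',g(cv2.hconcat([a,b])))
```

```text
(no output)
```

View pics/tz.png

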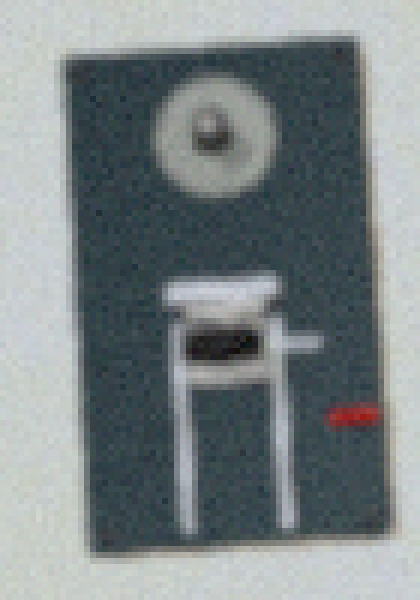

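View pics/sz.png

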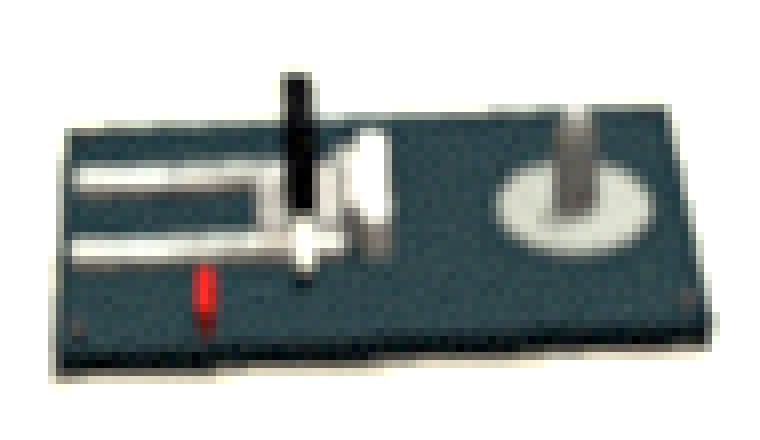

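View pics/rz.png

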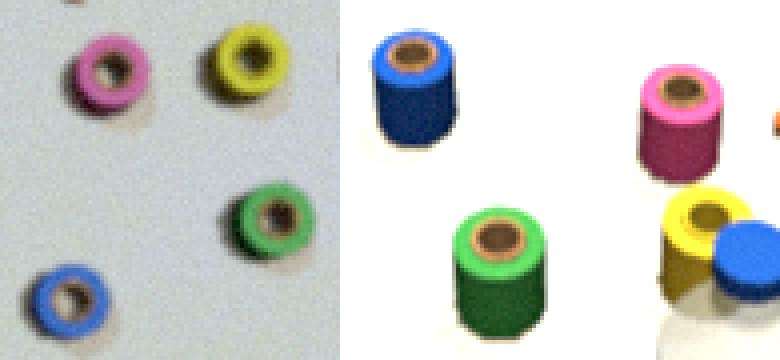

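Run:
```python
from h import *
from scipy.optimize import least_squares
np.set_printoptions(precision=4,suppress=True)
T=lambda x,y:np.array([240+(x+.5)/6-.5,180+(y+.5)/6-.5])
S=lambda x,y:np.array([250+(x+.5)/8-.5,165+(y+.5)/8-.5])
C=[(-.125,.075),(.125,.075),(.125,-.075),(-.125,-.075)]
obs=[]
# top order: left-bottom(-x,+y), left-top(+x,+y), right-top, right-bottom
for c,p in zip(C,[(92,553),(66,57),(356,38),(392,533)]): obs.append(('top',(*c,.018),T(*p)))
for c,p in zip(C,[(66,128),(666,105),(709,322),(60,350)]): obs.append(('side',(*c,.018),S(*p)))
obs+=[('top',(.078,0,.018),T(215,135)),('side',(.078,0,.018),S(575,207)),('top',(.078,0,.063),T(210,121)),('top',(-.001,0,.038),T(220,286))]
def W(q,p):
    c,s=np.cos(q[2]),np.sin(q[2]); return np.array([q[0]+c*p[0]-s*p[1],q[1]+s*p[0]+c*p[1],p[2]])
for sel in (('top','side'),('top',),('side',)):
    ob=[o for o in obs if o[0] in sel]
    f=lambda q:np.concatenate([proj(c,W(q,p))-uv for c,p,uv in ob])
    r=least_squares(f,[.4,.1,0],loss='soft_l1');q=r.x
    print(sel,q,'spindle',W(q,(.078,0,.018))[:2]);print(f(q).round(1).tolist())
    if len(sel)==2: np.save('q.npy',q);Q=q
q=Q
def loc(p): 
    c,s=np.cos(q[2]),np.sin(q[2]);d=p[:2]-q[:2];return c*d[0]+s*d[1],-s*d[0]+c*d[1]
# pointer z=.030, mark top z .032
for n,c,uv,z in [('ptr','top',T(318,341),.030),('ptr','side',S(305,275),.03),('mark','top',T(355,416),.032),('mark','side',S(204,285),.032),
  ('grip','top',T(222,343),.078),('grip','side',S(296,75),.078)]:
    print(n,c,np.array(loc(atz(c,uv,z))))
# pink roll
for c in('top','side'):
    im=cv2.imread(f'pics/{c}0.png')[:,:,::-1];h=cv2.cvtColor(im,cv2.COLOR_RGB2HSV)
    x0,y0,x1,y1=(365,172,400,205) if c=='top' else (325,240,360,285)
    m=((h[...,0]>150)&(h[...,0]<176)&(h[...,1]>70)); 
    if c=='side': m&=h[...,2]>130
    mm=np.zeros_like(m);mm[y0:y1,x0:x1]=m[y0:y1,x0:x1]
    ys,xs=np.nonzero(mm);print(c,xs.min(),xs.max(),ys.min(),ys.max(),atz(c,((xs.min()+xs.max())/2,(ys.min()+ys.max())/2),.06))
print(atz('top',(355+112/4-.4,170+70/4-.4),.06),atz('side',(255+(681-340)/4-.4,230+92/4-.4),.06))
for n,uv in [('y',(355+257/4,170+57/4)),('g',(355+280/4,170+218/4)),('b',(355+72/4,170+299/4))]: print(n,atz('top',uv,.06))
```

```text
('top', 'side') [0.5248 0.1151 0.0667] spindle [0.6026 0.1203]
[-0.6, 0.5, -0.6, -0.3, 0.6, -0.7, 0.3, 0.1, -0.2, -0.4, 0.9, -0.7, 1.3, -0.3, -1.0, 0.2, 0.3, 0.2, 0.2, 0.3, -0.3, 0.3, 0.4, 0.6]
('top',) [0.5252 0.1152 0.0661] spindle [0.603  0.1204]
[-0.6, 0.4, -0.7, -0.5, 0.6, -0.9, 0.3, -0.0, 0.2, 0.1, -0.3, 0.2, 0.4, 0.5]
('side',) [0.5239 0.1147 0.0659] spindle [0.6018 0.1198]
[-0.4, -0.3, 0.6, -0.6, 1.0, -0.2, -1.4, 0.3, -0.0, 0.4]
ptr top [-0.0289 -0.0446]
ptr side [-0.03   -0.0509]
mark top [-0.067  -0.0603]
mark side [-0.0679 -0.0569]
grip top [-0.0304 -0.0013]
grip side [-0.03    0.0135]
top 373 391 179 198 [ 0.6352 -0.1943  0.06  ]
side 330 350 246 260 [ 0.6385 -0.2018  0.06  ]
[ 0.6394 -0.1962  0.06  ] [ 0.6383 -0.2004  0.06  ]
y [ 0.6471 -0.3037  0.06  ]
g [ 0.5287 -0.3159  0.06  ]
b [ 0.4712 -0.1641  0.06  ]
```

```bash
cat >> h.py <<'E'
from scipy.spatial.transform import Rotation as R
def quat(psi):
    c,s=np.cos(psi),np.sin(psi)
    x,y,z,w=R.from_matrix(np.array([[c,0,-s],[s,0,c],[0,-1,0]])).as_quat(); return [w,x,y,z]
def st(): print('t',bot.read_clock(),'p',np.round(bot.read_position(),4),'g',round(bot.read_gripper_width(),3),'F',np.round(bot.read_ft_force(),1))
E
python3 - <<'E'
from h import *
print(atz('top',(374,170),0.005), tri((382.4,187.2),(339.9,252.7)))
for psi in (.785,-2.356,.067,.067+np.pi,.067-np.pi):
    for p in [(.638,-.198,.15),(.638,-.198,.03),(.6026,.1203,.15),(.495,.113,.047),(.45,.113,.047)]:
        j=bot.solve_ik(p,quat(psi)); print(round(psi,2),p,None if j is None else np.round(j,2))
q=quat(.785) if bot.solve_ik((.638,-.198,.15),quat(.785)) is not None else quat(-2.356)
E
```

```text
[ 0.70269801 -0.17906755  0.005     ] (array([ 0.63931642, -0.19622298,  0.05572638]), np.float64(0.001020688001429789))
0.79 (0.638, -0.198, 0.15) [-0.41  0.6   0.03  1.    0.    0.37]
0.79 (0.638, -0.198, 0.03) [-0.41  0.72 -0.09  0.77  0.    0.37]
0.79 (0.6026, 0.1203, 0.15) [ 0.08  0.5  -0.13  0.93  0.    0.86]
0.79 (0.495, 0.113, 0.047) [ 0.08  0.46 -0.54  0.58  0.    0.86]
0.79 (0.45, 0.113, 0.047) [ 0.09  0.39 -0.65  0.53  0.    0.87]
-2.36 (0.638, -0.198, 0.15) [-0.41  0.6   0.03  1.    0.   -2.77]
-2.36 (0.638, -0.198, 0.03) [-0.41  0.72 -0.09  0.77  0.   -2.77]
-2.36 (0.6026, 0.1203, 0.15) [ 0.08  0.5  -0.13  0.93  0.   -2.28]
-2.36 (0.495, 0.113, 0.047) [ 0.08  0.46 -0.54  0.58  0.   -2.28]
-2.36 (0.45, 0.113, 0.047) [ 0.09  0.39 -0.65  0.53  0.   -2.27]
0.07 (0.638, -0.198, 0.15) [-0.41  0.6   0.03  1.    0.    1.09]
0.07 (0.638, -0.198, 0.03) [-0.41  0.72 -0.09  0.77  0.    1.09]
0.07 (0.6026, 0.1203, 0.15) [ 0.08  0.5  -0.13  0.93  0.    1.58]
0.07 (0.495, 0.113, 0.047) [ 0.08  0.46 -0.54  0.58  0.    1.58]
0.07 (0.45, 0.113, 0.047) [ 0.09  0.39 -0.65  0.53  0.    1.59]
3.21 (0.638, -0.198, 0.15) [-0.41  0.6   0.03  1.    0.   -2.05]
3.21 (0.638, -0.198, 0.03) [-0.41  0.72 -0.09  0.77  0.   -2.05]
3.21 (0.6026, 0.1203, 0.15) [ 0.08  0.5  -0.13  0.93  0.   -1.56]
3.21 (0.495, 0.113, 0.047) [ 0.08  0.46 -0.54  0.58  0.   -1.56]
3.21 (0.45, 0.113, 0.047) [ 0.09  0.39 -0.65  0.53  0.   -1.55]
-3.07 (0.638, -0.198, 0.15) [-0.41  0.6   0.03  1.    0.   -2.05]
-3.07 (0.638, -0.198, 0.03) [-0.41  0.72 -0.09  0.77  0.   -2.05]
-3.07 (0.6026, 0.1203, 0.15) [ 0.08  0.5  -0.13  0.93  0.   -1.56]
-3.07 (0.495, 0.113, 0.047) [ 0.08  0.46 -0.54  0.58  0.   -1.56]
-3.07 (0.45, 0.113, 0.047) [ 0.09  0.39 -0.65  0.53  0.   -1.55]
```

```bash
python3 - <<'E'
from h import *
p=[.6388,-.197]
bot.move_pose([*p,.17],quat(.785)); st()
shot('top','top1');shot('side','side1')
bot.move_linear([*p,.10],speed=.15)
print(bot.move_linear([*p,.022],speed=.1,until_force=8)); st()
bot.set_gripper(0.0,30); st()
bot.move_linear([*p,.15],speed=.15); st()
shot('top','top2');shot('side','side2')
E
python3 -c "
import cv2
a=cv2.imread('pics/top2.png')[100:320,220:500];b=cv2.imread('pics/side2.png')[110:330,200:450]
cv2.imwrite('pics/c2.png',cv2.convertScaleAbs(cv2.resize(cv2.hconcat([a,b]),None,fx=1.5,fy=1.5),alpha=1.5))"
```

```text
t 2.525 p [ 0.6384 -0.1981  0.1702] g 1.001 F [ 0.9 -0.  -0.6]
False
t 4.175 p [ 0.6394 -0.1972  0.0227] g 1.006 F [ 0.2 -0.4  0.6]
t 4.575 p [ 0.6395 -0.1973  0.0231] g 0.632 F [-0.7 -0.5  5.5]
t 5.575 p [ 0.638  -0.1967  0.1487] g 0.633 F [-0.6  0.6 -1.4]
```

View pics/c2.png

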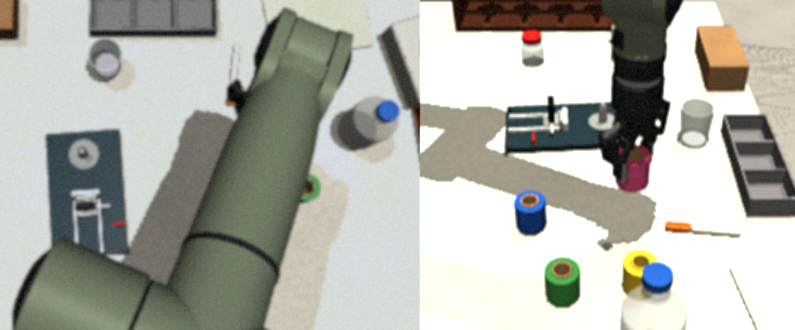

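The pink roll is held upright (opening 0.633 ≈ 54 mm) and the others haven't moved. I'll move it above the spindle and check alignment before lowering.

```bash
python3 - <<'E'
from h import *
s=[.6026,.1203]
bot.move_pose([*s,.15],quat(.067)); bot.wait(.3)
bot.move_linear([*s,.095],speed=.1); bot.wait(.2);st()
shot('top','top3');shot('side','side3')
print(proj('side',(*s,.063)),proj('side',(*s,.018)),proj('side',(*s,.095-.0225)), proj('side',(*s,.1325)))
E
python3 -c "
import cv2
b=cv2.imread('pics/side3.png')[130:230,250:370]
cv2.imwrite('pics/c3.png',cv2.convertScaleAbs(cv2.resize(b,None,fx=6,fy=6),alpha=1.5))"
```

```text
t 8.0917 p [0.6033 0.1204 0.0958] g 0.63 F [ 0.3  0.6 -0.2]
[321.85352616 178.93563076] [321.67906138 190.75441037] [321.89130642 176.37628007] [322.13798599 159.665449  ]
```

View pics/c3.png

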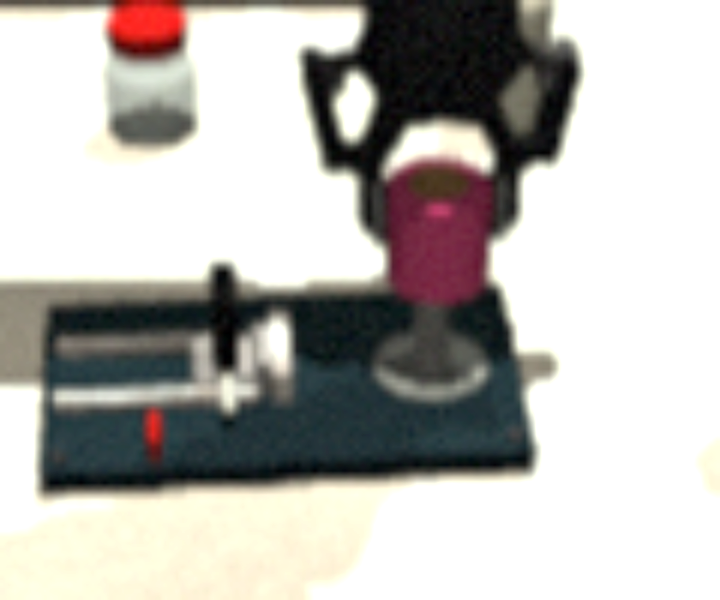

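View pics/top3.png

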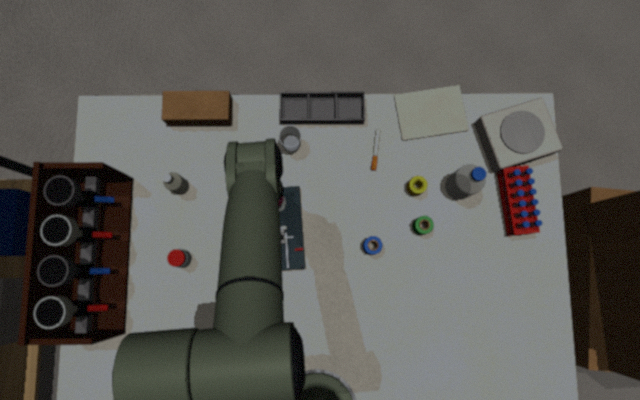

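The side view shows the roll axis at crop x≈437 and the spindle at ≈431, so the roll sits about 2–3 mm too far in +x. I'll correct that and lower with a force stop.

```bash
python3 - <<'E'
from h import *
s=[.6003,.1210]
bot.move_linear([*s,.095],speed=.1)
print(bot.move_linear([*s,.060],speed=.05,until_force=8)); st()
print(bot.move_linear([*s,.037],speed=.04,until_force=8)); st()
shot('side','side4')
E
python3 -c "
import cv2
b=cv2.imread('pics/side4.png')[130:230,250:370]
cv2.imwrite('pics/c4.png',cv2.convertScaleAbs(cv2.resize(b,None,fx=6,fy=6),alpha=1.5))"
```

```text
False
t 9.2917 p [0.6005 0.121  0.0601] g 0.63 F [-0.6  0.  -0.3]
True
t 9.7833 p [0.6004 0.121  0.0408] g 0.63 F [-0.1 -0.6  3.2]
```

View pics/c4.png

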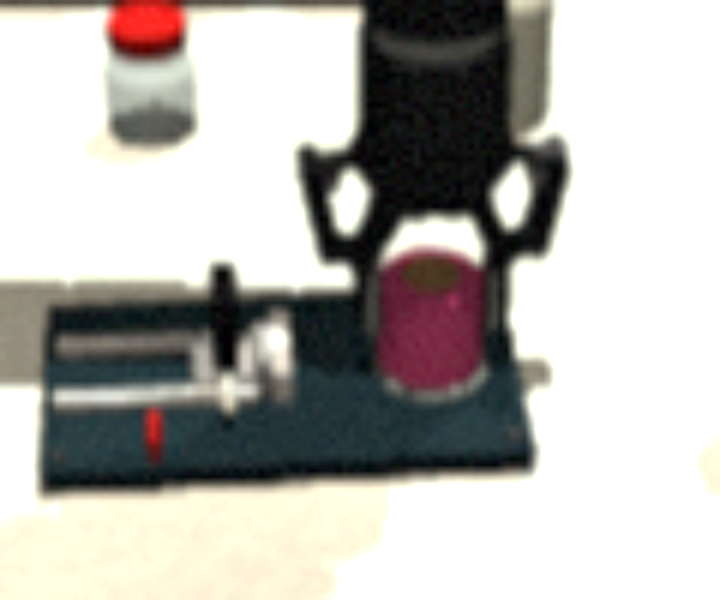

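The roll is fully down: contact came at TCP z=0.0408, with 0.0407 predicted. Next I'll release, retreat and look.

```bash
python3 - <<'E'
from h import *
bot.set_gripper(1.0); bot.wait(.2); st()
bot.move_linear([.6004,.121,.17],speed=.2)
bot.set_gripper(.55)
q=np.load('q.npy');c,s=np.cos(q[2]),np.sin(q[2])
g=[q[0]-.030*c,q[1]-.030*s];print(g)
bot.move_linear([*g,.17],speed=.2)
bot.move_linear([*g,.10],speed=.12);bot.wait(.2); st()
shot('top','top5');shot('side','side5')
E
python3 -c "
import cv2
b=cv2.imread('pics/side5.png')[130:230,250:370]
cv2.imwrite('pics/c5.png',cv2.convertScaleAbs(cv2.resize(b,None,fx=6,fy=6),alpha=1.5))
b=cv2.imread('pics/top5.png')[160:290,200:350]
cv2.imwrite('pics/t5.png',cv2.convertScaleAbs(cv2.resize(b,None,fx=4,fy=4),alpha=1.5))"
```

```text
t 10.4583 p [0.5996 0.121  0.0404] g 0.994 F [-0.4 -0.1 -0.1]
[np.float64(0.49484135468046564), np.float64(0.11308747128635906)]
t 13.3417 p [0.4956 0.1132 0.1008] g 0.549 F [-0.8 -0.2  0.5]
```

View pics/c5.png

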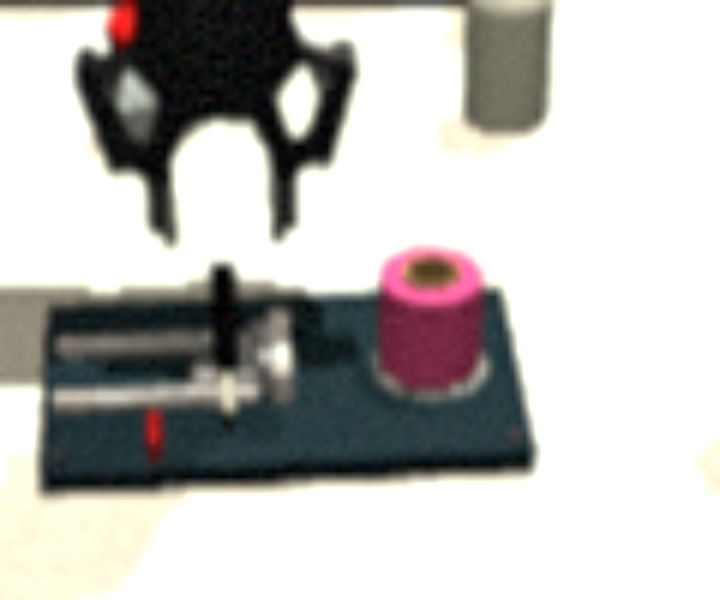

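View pics/t5.png

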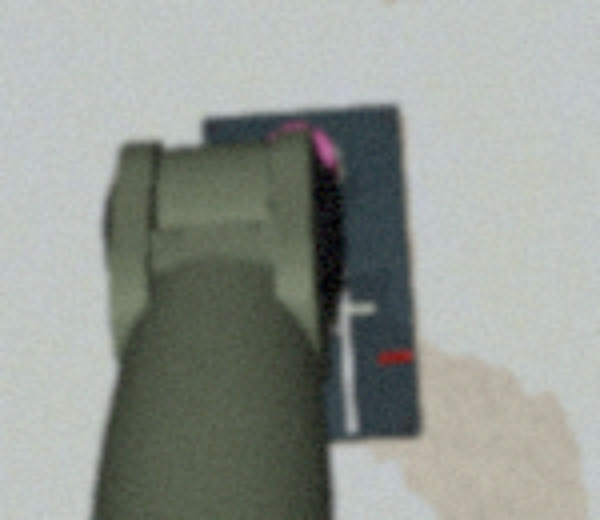

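The roll is seated and released. The fingers straddle the grip (centre at crop x≈224, grip at 223), and the pointer and mark show in both cameras. Next I'll grip and pull most of the way.

```bash
python3 - <<'E'
from h import *
q=np.load('q.npy');c,s=np.cos(q[2]),np.sin(q[2])
g=np.array([.4948,.1131])
print(bot.move_linear([*g,.049],speed=.08,until_force=8)); st()
bot.set_gripper(0.0,80); st()
p=np.array(bot.read_position())
t=[g[0]-.034*c,g[1]-.034*s,.049]
bot.move_linear(t,speed=.05);bot.wait(.3);st()
shot('top','top6');shot('side','side6')
E
python3 -c "
import cv2
b=cv2.imread('pics/side6.png')[150:220,250:350]
cv2.imwrite('pics/c6.png',cv2.convertScaleAbs(cv2.resize(b,None,fx=8,fy=8,interpolation=3),alpha=1.5))
b=cv2.imread('pics/top6.png')[180:280,240:340]
cv2.imwrite('pics/t6.png',cv2.convertScaleAbs(cv2.resize(b,None,fx=6,fy=6,interpolation=3),alpha=1.5))"
```

```text
False
t 14.225 p [0.4951 0.1131 0.0492] g 0.551 F [0.2 0.3 0.1]
t 14.6333 p [0.4941 0.1131 0.0497] g 0.15 F [-4.  -0.6  6.2]
t 15.7667 p [0.464  0.111  0.0498] g 0.149 F [ 7.9 -0.1 -3.3]
```

View pics/c6.png

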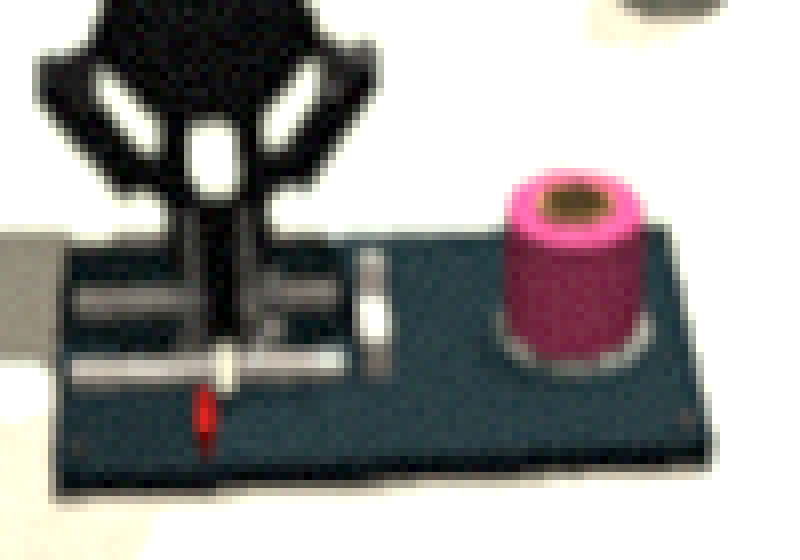

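View pics/t6.png

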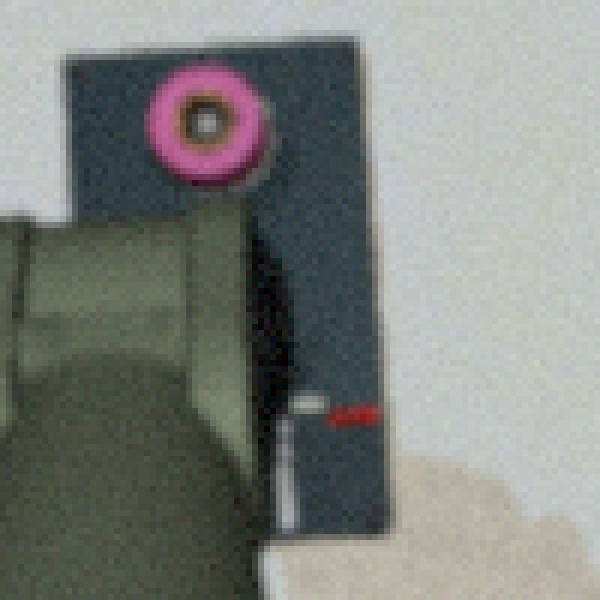

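```bash
cat > meas.py <<'E'
from h import *
def meas(tag,n=6):
    q=np.load('q.npy');c,s=np.cos(q[2]),np.sin(q[2])
    A={k:np.mean([bot.camera(k).astype(float) for _ in range(n)],0) for k in('top','side')}
    np.savez('avg_'+tag,**A)
    def W(x,y,z): return (q[0]+c*x-s*y,q[1]+s*x+c*y,z)
    xs=np.arange(-.10,-.03,.0005)
    for k in('top','side'):
        im=A[k].astype(np.float32)
        def strip(ys,z):  # rectified mean profile along local x
            P=np.array([[proj(k,W(x,y,z)) for x in xs] for y in ys],np.float32)
            return cv2.remap(im,P[...,0],P[...,1],cv2.INTER_LINEAR).mean(0)
        m=strip(np.arange(-.066,-.052,.002),.032); red=m[:,0]-m[:,1:].mean(1); w=np.clip(red-np.median(red)-.3*(red.max()-np.median(red)),0,None)
        xm=(w*xs).sum()/w.sum()
        for ys in (np.arange(-.046,-.040,.001),np.arange(-.042,-.036,.001)):
            p=strip(ys,.0305).min(1); w=np.clip(p-np.median(p)-.4*(p.max()-np.median(p)),0,None); w[np.abs(xs-xs[w.argmax()])>.008]=0
            xp=(w*xs).sum()/w.sum()
            print(k,'mark',round(xm*1e3,2),'ptr',round(xp*1e3,2),'diff',round((xp-xm)*1e3,2))
E
python3 - <<'E'
from meas import *
meas('a');st()
E
```

```text
top mark -66.72 ptr -59.41 diff 7.31
top mark -66.72 ptr -59.12 diff 7.6Traceback (most recent call last):
  File "<stdin>", line 2, in <module>
  File "meas.py", line 13, in meas
    m=strip(np.arange(-.066,-.052,.002),.032); red=m[:,0]-m[:,1:].mean(1); w=np.clip(red-np.median(red)-.3*(red.max()-np.median(red)),0,None)
  File "meas.py", line 11, in strip
    P=np.array([[proj(k,W(x,y,z)) for x in xs] for y in ys],np.float32)
                 ~~~~^^^^^^^^^^^^
  File "h.py", line 6, in proj
    k=bot.calibration(c);M=np.array(k['mtx']);E=np.array(k['extrinsics'])
ValueError: time passes only in moves, steps and waits
```

```bash
python3 - <<'E'
s=open('h.py').read()
s=s.replace("bot.calibration(c)","cal(c)").replace("import numpy as np, cv2","import numpy as np, cv2, functools\n@functools.lru_cache\ndef cal(c): return bot.calibration(c)")
open('h.py','w').write(s)
E
python3 - <<'E'
from meas import *
meas('a');st()
E
```

```text
top mark -66.75 ptr -59.5 diff 7.26
top mark -66.75 ptr -59.17 diff 7.58
side mark -67.61 ptr -59.99 diff 7.62
side mark -67.61 ptr -60.03 diff 7.57
t 17.0667 p [0.464  0.111  0.0498] g 0.152 F [ 6.4  0.6 -3.4]
```

Both cameras put the pointer about 7.5 mm short of the mark, so I'll advance by that much.

```bash
python3 - <<'E'
from meas import *
q=np.load('q.npy');c,s=np.cos(q[2]),np.sin(q[2])
d=.0416
bot.move_linear([.4948-d*c,.1131-d*s,.049],speed=.03);bot.wait(.4);st()
meas('b',8);st()
shot('top','top7');shot('side','side7')
E
python3 -c "
import cv2
b=cv2.imread('pics/side7.png')[150:220,250:350]
cv2.imwrite('pics/c7.png',cv2.convertScaleAbs(cv2.resize(b,None,fx=8,fy=8,interpolation=3),alpha=1.5))
b=cv2.imread('pics/top7.png')[180:280,240:340]
cv2.imwrite('pics/t7.png',cv2.convertScaleAbs(cv2.resize(b,None,fx=6,fy=6,interpolation=3),alpha=1.5))"
```

```text
t 17.8667 p [0.4568 0.1105 0.0498] g 0.147 F [ 7.   0.7 -4.3]
top mark -66.74 ptr -66.11 diff 0.62
top mark -66.74 ptr -66.15 diff 0.59
side mark -67.66 ptr -67.21 diff 0.45
side mark -67.66 ptr -67.31 diff 0.35
t 18.6667 p [0.4568 0.1105 0.0498] g 0.15 F [ 8.2  1.  -4.1]
```

View pics/c7.png

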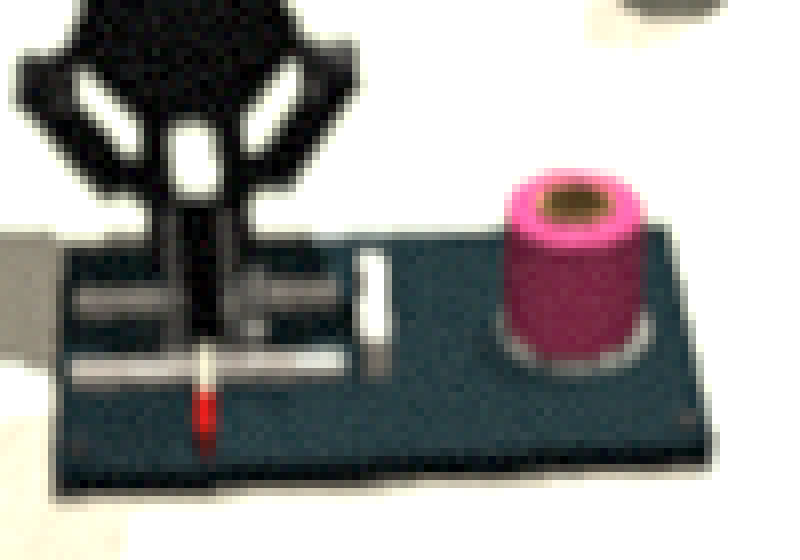

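View pics/t7.png

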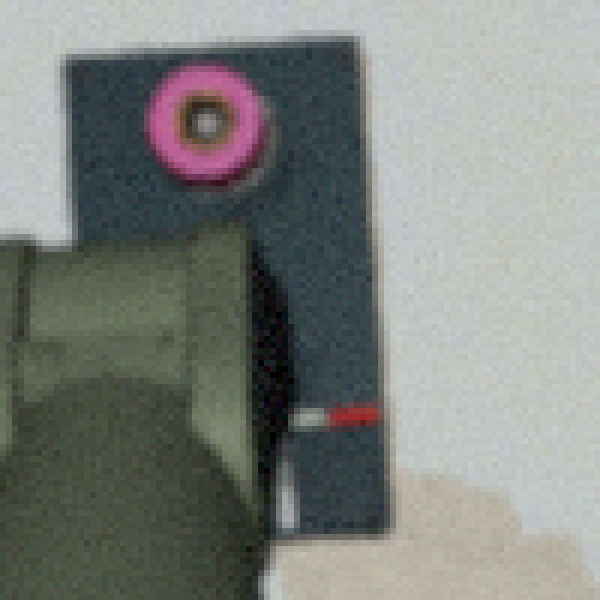

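The pointer meets the mark, both at side crop x≈205 and in line in the top view, with about 0.5 mm left over. I'll trim that, confirm and hand in.

Run:
```python
from meas import *
q=np.load('q.npy');c,s=np.cos(q[2]),np.sin(q[2])
d=.0421
bot.move_linear([.4948-d*c,.1131-d*s,.049],speed=.02);bot.wait(.5)
meas('c',8);bot.wait(.5);st();meas('d',4)
shot('top','top8')
bot.close_job()
```

```text
top mark -66.75 ptr -66.61 diff 0.14
top mark -66.75 ptr -66.56 diff 0.19
side mark -67.66 ptr -67.49 diff 0.17
side mark -67.66 ptr -67.54 diff 0.12
t 20.8167 p [0.4563 0.1105 0.0498] g 0.153 F [ 8.2  0.8 -5. ]
top mark -66.75 ptr -66.59 diff 0.16
top mark -66.75 ptr -66.55 diff 0.2
side mark -67.67 ptr -67.49 diff 0.18
side mark -67.67 ptr -67.58 diff 0.09
the job is handed in; nothing more can be done
```

View pics/top8.png

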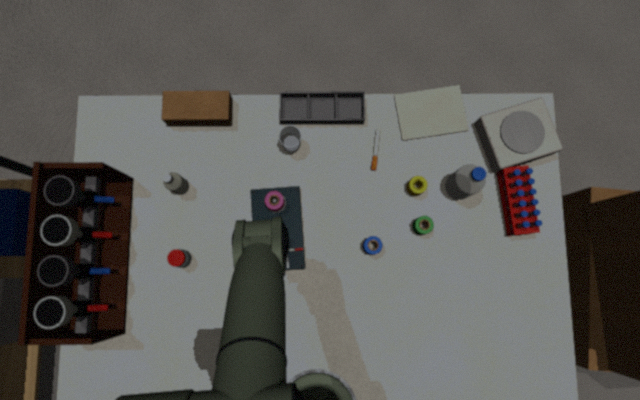

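The pink roll is upright on the spindle, fully down and released, and the gate is being held with its pointer at the red mark. I handed the job in at about 21 s of the 56 s limit.

- **Roll:** contact came at a tool height of 0.0408 m, where 0.0407 m was expected for a fully seated roll. The later pictures show it resting on the base plate around the spindle.
- **Gate:** both cameras, measured twice, put the pointer within 0.1–0.2 mm of the mark. It held steady against about 8 N of spring pull.
- **Everything else:** in the last top picture (no side picture after the final trim), the blue, green and yellow rolls, the bottles, the jar, the beaker and the marker stand where they did.
- **Disagreements:** the two cameras differed by about 1 mm on absolute positions, but agreed on the pointer-to-mark gap. The roll hung 2–3 mm off-axis before lowering, so I corrected that first. No check failed.

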